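# Hang the scraper in the lid of the studio tool case

### The arm

A 6-joint arm with a two-finger parallel gripper is mounted at the origin on the work surface. World frame = base frame: x ahead of the robot, y to its left, z up, the work surface at z = 0. Lengths are in m, angles in rad, forces in N, time in s.
With the tool pointing down it reaches from about 0.225 to 0.875 m from the base axis. Payload 3.4 kg.
Tool frame: the origin (TCP) lies between the finger pads; the fingertips stand 22 mm ahead of it and the grasp point (between the pads) lies 3 mm ahead of it (bot.finger_overhang is the distance from the TCP to the fingertips, in m); z points along the fingers, y is the line along which they close (so a half turn about z gives the same grasp; the last joint's range is limited). The gripper opens to 85 mm and grips with 20 to 120 N. Pads are 22 mm wide; open, the fingers measure 114 mm over their backs; the gripper's body (76 mm by 85 mm) begins 54 mm behind the grasp point. The pads swing forward as they close: fully open they stand 13 mm farther back than shut.
Start: joints at [1.081, 0.276, 1.505, -0, 1.361, -0.121], TCP at [0.207, 0.536, 0.253] pointing down, gripper open.
Joint ranges: [-2.89, 2.89], [-0.75, 2.08], [0.22, 2.7], [-1.18, 4.32], [0.11, 2.71], [-2.7, 2.7]. Speed limits (rad/s): [2.57, 2.57, 3.14, 3.14, 3.14, 3.14].

### API

Orientations are given as a unit quaternion [x, y, z, w].
In Python, from plant import bot gives the robot as it stands. The module is installed in compiled form; this text tells all that it offers.
- The arm moves only by the tool move_arm, never from a script. Its argument "rows" is a list that holds one entry, the list of rows, each a list of 4 numbers: the shift along the world's x, y, z in m, then the turn about the world's z in rad. In form: [[[tx, ty, tz, twist], ...]]. A call has exactly 10 rows; each row is the pose to reach, as a shift and turn from the pose commanded when the call began; what a row does not reach only later rows make up. A row lasts 1/12 s, in which the tool goes at most 41.7 mm and 7.16 degrees, less where a joint would pass 70% of its speed; a pose out of reach is approached as far as the arm can. A call with a gripper value outside its range is refused whole. "claw" is the finger opening in m, from 0 to 0.0854, set as the call begins (left out, the last holds). The fingers move at their own pace and stop on an object; "grip_force" is the grip in N (left out, the last holds). Time passes only in rows, so rows that repeat a pose let the fingers close, or fill a call up. It gives the time, the measured TCP pose, the force, the opening and the grip force at its end, in the units of the state.
- bot.get_state(): the state, without advancing time (a new reading comes with each control period).
- bot.capture(name): name is "scene" or "top"; returns the picture (420x560x3 uint8, red, green, blue); there is no depth.
- bot.camera_params(name): a dict with "mtx" (3x3 intrinsics, pixels), "extrinsics" (4x4, takes a point from camera to world coordinates). Camera axes: x right, y down, z forward; pixel columns grow to the right and rows downward; lengths in m; the calibration is good to about 2 mm. A picture is of the moment at which its call begins. camera_params takes no time and is no camera call.
- bot.close_job(): hands the job in; it is judged then, once.
The state is a dict: "clock": time; "joints": joint angles; "dq": joint speeds; "joint_torque": joint torques, N m; "position": TCP position; "ee_rot": TCP orientation; "contact_force": force on the tool from outside, world axes, zero at the start; "torque": the same for the moment, N m; "finger_gap": finger opening in m; "gripper_force": force on a finger pad.
Only numpy, scipy, OpenCV 4.12 (cv2) and the standard library are available. Lean on these libraries where they do the work, as an engineer would, in place of code of your own. Each camera call takes 0.05 s, during which the arm holds its last target. There are 200 camera calls.

### The job

The half-open lid of the wooden tool case is also its tool panel: push the lid back until it meets its stop, then take the flat scraper with the eye out of the slotted block and hang it by its eye on the steel peg inside the lid. The peg slides along a rail and may be anywhere on it, so find it by touch or by eye; leave the lid fully open and the scraper hanging freely, no longer swaying, and do not disturb the other tool, the paint can, the tape roll or the jar of brushes.

Things in the scene. Friction and masses are not known exactly. Their poses are not given: they have to be found in the camera images.
- case: Open plywood tool case fixed to the bench, 180 mm (its x) by 260 mm (its y) and 75 mm high, walls 8 mm, one thin divider inside. Origin: centre of the underside. z up. The lid is hinged along the rim at its +x side; its front is the -x side.
- lid (a joint): Hinge angle of the case lid in rad: 0 shut, pi/2 upright, growing as it opens, stop at 1.8 (leaning back 13 degrees beyond upright). It starts half open, 0.7 to 1.2. The hinge is stiff (friction 0.8 N m): the lid stays where it is left, and pushing near its free edge takes about 5 N.
- lid_hinge (a point): Middle of the hinge line, 75.5 mm above the bench; axes turn with the lid and match the case's when shut. The lid is a plywood panel 180 x 260 x 10 mm: x from -180 mm (free edge) to 0, y along the hinge, z from 0 (inner face, facing -z) to +10 mm (outer face). When open, the inner face looks over the case.
- rail_mid (a point): Point on the lid's inner face at the middle of the peg's rail, lid axes: x = -168 mm from the hinge line, 12 mm from the free edge. Aluminium rail, 12 mm wide, 6 mm proud, y from -65 to +65 mm. Peg clamped on it at an unmeasured y from -35 to +35 mm (slips only above 90 N).
- peg_reach (a point): Point 60 mm out from rail_mid along -z (square to the lid), as far as the peg's tip reaches, though the peg itself is shifted along y. The peg: round steel, 8 mm thick, round end, axis at the rail's middle line, from a dark clamp block 18 mm (x) by 22 mm (y), 13 mm proud of the inner face.
- block: Hardwood block fixed to the bench, 120 mm (its x) by 85 mm (its y), 50 mm high, with two slots 40 mm deep at x = -35 and +35 mm, each 8 mm (x) by 48 mm (y). Origin: centre of the underside, z up. One slot holds the scraper, the other the spatula; which is which varies.
- scraper: The tool to hang: flat, 145 mm long, about 0.12 kg, standing loose, blade down, in a slot. Origin: middle of the lower end; z along the tool to the eye, x through its thickness, y across its width. Steel blade 44 wide, 5 thick, z 0 to 52 mm; wooden handle 30 wide (y), 12 thick (x), z 48 to 116; square steel eye plate 30 x 30, 8 thick, centred at z = 130 mm.
- scraper_eye (a point): Centre of the round 18 mm hole through the eye plate, 130 mm from the scraper's origin along its z; the hole's axis is x. Grip across the width, just below the hole, so that the peg can pass between the fingers. Looks the same turned half round about z.
- spatula: Other tool, leave it in the block: same blade and handle but a plain solid wooden end without eye, 145 mm long. Origin and axes as the scraper's.
- can: Paint can, 64 mm across, 75 mm high, standing on the bench; origin at the centre of its underside.
- tape: Roll of pale tape lying flat, 96 mm across, 24 mm high; origin at the centre of its underside.
- jar: Green glass jar, 76 mm across, 100 mm high, with brushes reaching to about 245 mm; origin at the centre of its underside.
Mind the look-alikes: they are no part of the job. What is shaped like the scraper but orange is not meant.

How it is judged:
By the outcome, as a careful person would: the job done as asked, in the order asked, and still so for the second after the job is handed in, with the robot touching nothing.
It also fails if it takes over 72 s, if anything falls off the work surface, if the arm or the gripper's body presses on something with over 40 N, if the wrist force passes 120 N, or if a joint passes its speed limit or range.

## Working session

There is one attempt and no reset: what is moved stays moved. The work goes in short steps, Python scripts to look and compute and a tool call to move; the robot and the scene stay as the last step left them, time stands still between calls to the robot, and variables do not carry over. Pictures are saved under pics/ and viewed, at most 10 in all, crops included, and the job is handed in when it is done.

Besides the shell and the picture viewer there is one more tool, called after "Call:" by a JSON object that holds its "op" and its "data". move_arm: Moves the arm, as the interface text tells. Its arguments: {"type":"object","properties":{"rows":{"type":"array"},"claw":{"type":"number"},"grip_force":{"type":"number"}},"required":["rows"]}

```bash
mkdir -p pics; python3 - <<'E'
from plant import bot
import cv2,numpy as np
for n in("scene","top"):
    im=bot.capture(n); cv2.imwrite(f"pics/{n}0.png",cv2.cvtColor(im,cv2.COLOR_RGB2BGR))
    p=bot.camera_params(n); print(n,np.round(p["mtx"],1).tolist(),np.round(p["extrinsics"],3).tolist())
s=bot.get_state(); print(s["position"],s["ee_rot"],s["finger_gap"],s["clock"],s["contact_force"])
E
```

```text
scene [[481.3, 0.0, 283.8], [0.0, 481.3, 218.5], [0.0, 0.0, 1.0]] [[-0.032, 0.83, -0.556, 1.154], [0.999, 0.031, -0.011, -0.035], [0.008, -0.556, -0.831, 0.972], [0.0, 0.0, 0.0, 1.0]]
top [[450.5, 0.0, 285.6], [0.0, 450.5, 208.6], [0.0, 0.0, 1.0]] [[-0.103, -0.965, 0.242, 0.363], [-0.995, 0.098, -0.03, -0.008], [0.006, -0.244, -0.97, 1.024], [0.0, 0.0, 0.0, 1.0]]
[0.20708403 0.53595626 0.25252914] [ 1.83347252e-01  9.83047867e-01 -7.87139721e-04 -2.39074090e-04] 0.08544431058864305 0.1 [-0.73235635 -0.57710028  0.17302913]
```

View pics/scene0.png

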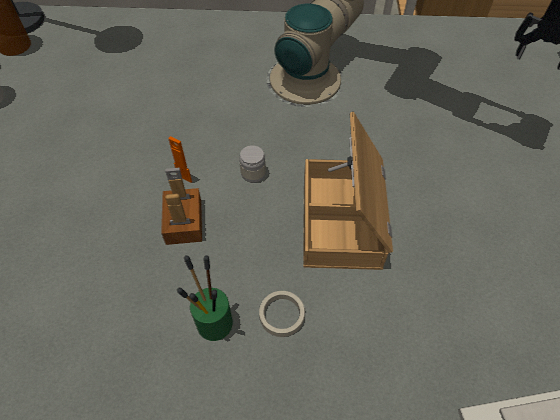

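View pics/top0.png

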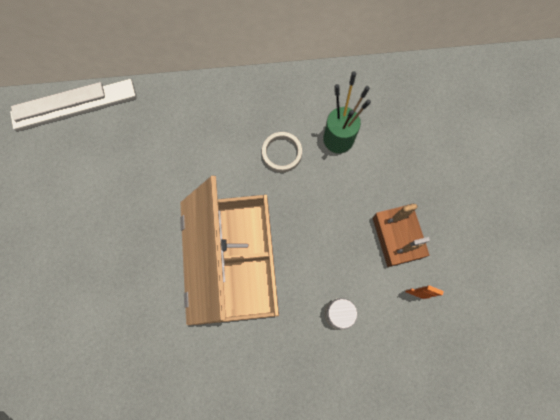

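The scene view shows three candidates: a grey-eyed tool at (173,174), a plain wooden-ended tool at (174,200), and an orange tool at (178,145) outside the block. The grey square plate with a hole should be the scraper. The case is at (345,215), its lid opens toward world +y, and the peg is at (340,166). I'll confirm in enlarged crops.

```bash
cat > h.py <<'E'
import numpy as np,cv2
from plant import bot
def ray(n,u,v):
    p=bot.camera_params(n);K=np.array(p["mtx"]);T=np.array(p["extrinsics"])
    d=T[:3,:3]@np.linalg.inv(K)@[u,v,1];return T[:3,3],d/np.linalg.norm(d)
def tri(a,b):
    (o1,d1),(o2,d2)=ray("scene",*a),ray("top",*b)
    s=np.linalg.lstsq(np.c_[d1,-d2],o2-o1,rcond=None)[0]
    p,q=o1+s[0]*d1,o2+s[1]*d2
    return np.round((p+q)/2,4),round(float(np.linalg.norm(p-q)),4)
def onz(n,u,v,z):
    o,d=ray(n,u,v);return np.round(o+d*(z-o[2])/d[2],4)
def px(n,P):
    p=bot.camera_params(n);T=np.linalg.inv(p["extrinsics"]);c=T[:3,:3]@P+T[:3,3];c=np.array(p["mtx"])@c;return np.round(c[:2]/c[2],1)
def crop(im,u,v,w,h,k):
    c=cv2.resize(im[v:v+h,u:u+w],None,fx=k,fy=k,interpolation=cv2.INTER_CUBIC)
    for i in range(0,w,10):
        L=12 if i%50==0 else 5
        cv2.line(c,(i*k,0),(i*k,L),(0,0,255),1)
    for i in range(0,h,10): cv2.line(c,(0,i*k),(5,i*k),(0,0,255),1)
    return c
E
python3 - <<'E'
from h import *
s=cv2.imread("pics/scene0.png");t=cv2.imread("pics/top0.png")
a=crop(s,150,130,66,120,5);b=crop(t,370,195,80,110,5)
b=cv2.copyMakeBorder(b,0,a.shape[0]-b.shape[0],10,0,0)
cv2.imwrite("pics/blk.png",np.hstack([a,b]))
a=crop(s,295,105,100,170,3);b=crop(t,175,170,110,160,3)
b=cv2.copyMakeBorder(b,0,a.shape[0]-b.shape[0],10,0,0)
cv2.imwrite("pics/case.png",np.hstack([a,b]))
E
```

```text
(no output)
```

View pics/blk.png

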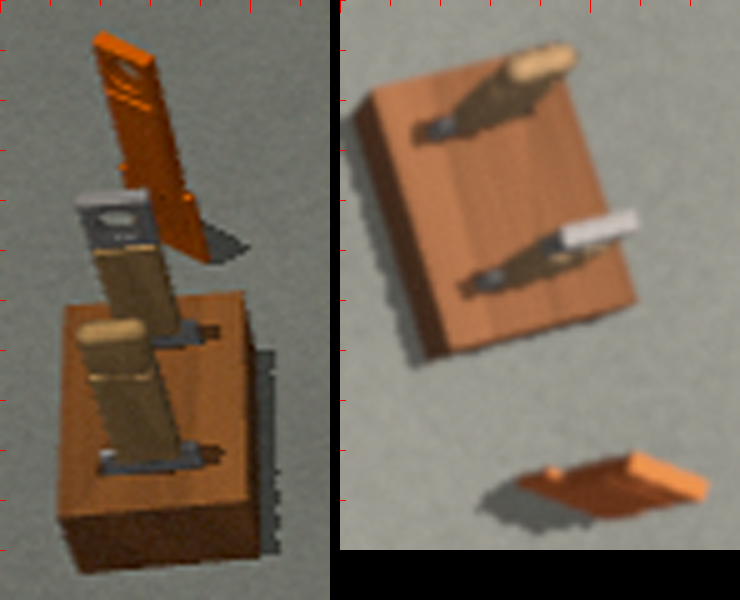

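View pics/case.png

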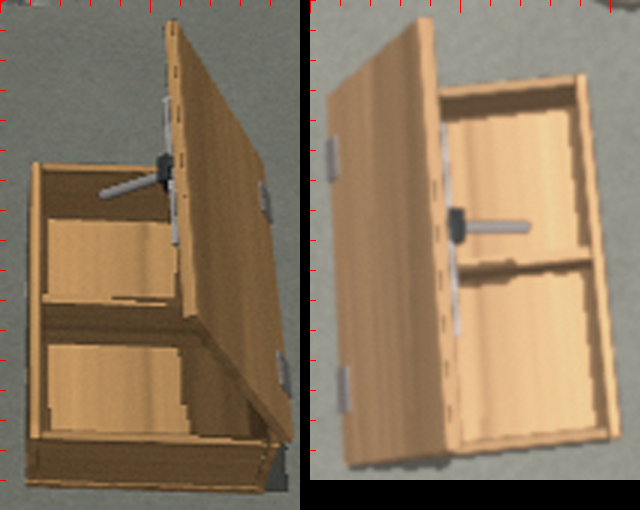

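The crops confirm it. The steel square plate with the hole is the scraper, with its eye top near scene (172.6,169) and top (422,240.5). The wooden-ended tool at scene (174,200) is the spatula, and the orange copy stands outside the block. The peg tip is at scene (329.3,169.7) and top (247.7,246).

```bash
python3 - <<'E'
from h import *
for k,a,b in [("eyeTopEnd -y",(165.6,169.0),(429.6,238.6)),("eyeTopEnd +y",(179.6,168.2),(414.4,242.6)),
("blk near -y",(162.8,191.6),(429.4,255)),("blk near +y",(198.8,188.4),(391,265.4)),("blk far -y",(161.6,233.2),(412,204)),("blk far +y",(200,230),(377,213)),
("spat top -y",(166,196.5),(485/5*0+(575-340)/5+370,195+50/5)),("spat top +y",(178.5,195.5),((510-340)/5+370,195+72/5)),
("rim near -y",(306,159.3),(278.3,315)),("rim far -y",(304.3,251.7),(266.7,195)),
("hinge far",(391,251.7),(180.7,201.7)),("free near",(351.7,111.7),(220,321.7)),("free far",(358.3,211),(213.3,176)),
("pegtip",(329.3,169.7),(247.7,246)),("clamp",(350,161.7),(224,245))]: print(k,*tri(a,b))
for n,u,v,z in [("scene",187,197,.05),("scene",182,221.5,.05),("top",399,252,.05),("top",389.5,220,.05),("top",342,314,.075),("top",282,152,.024),("top",341,122,.1),("scene",211,304,.1)]: print(n,u,v,onz(n,u,v,z))
E
```

```text
eyeTopEnd -y [ 0.4903 -0.3077  0.1594] 0.0013
eyeTopEnd +y [ 0.4858 -0.2777  0.1579] 0.0005
blk near -y [ 0.4708 -0.3389  0.0502] 0.0008
blk near +y [ 0.4571 -0.2536  0.0488] 0.0015
blk far -y [ 0.5878 -0.321   0.0509] 0.0001
blk far +y [ 0.5753 -0.238   0.0502] 0.004
spat top -y [ 0.5607 -0.2962  0.1548] 0.0019
spat top +y [ 0.5551 -0.2705  0.1518] 0.0005
rim near -y [0.3776 0.0008 0.0749] 0.0016
rim far -y [ 6.356e-01 -1.000e-04  7.120e-02] 0.0003
hinge far [0.6358 0.1848 0.0835] 0.0022
free near [0.3742 0.096  0.2325] 0.0048
free far [0.6361 0.0937 0.2311] 0.0006
pegtip [0.5062 0.0445 0.1926] 0.0023
clamp [0.5074 0.0846 0.2213] 0.0015
scene 187 197 [ 0.4844 -0.2787  0.05  ]
scene 182 221.5 [ 0.5541 -0.2801  0.05  ]
top 399 252 [ 0.484  -0.2746  0.05  ]
top 389.5 220 [ 0.5568 -0.2653  0.05  ]
top 342 314 [ 0.3662 -0.1302  0.075 ]
top 282 152 [ 0.7506 -0.0452  0.024 ]
top 341 122 [ 0.7786 -0.1801  0.1   ]
scene 211 304 [ 0.7759 -0.1818  0.1   ]
```

Call:
{"op": "move_arm", "data": {"rows": [[[0,0,0.04,-0.12],[0.015,-0.02,0.07,-0.24],[0.035,-0.05,0.1,-0.36],[0.06,-0.08,0.11,-0.48],[0.084,-0.11,0.11,-0.6],[0.108,-0.141,0.11,-0.72],[0.132,-0.172,0.11,-0.84],[0.156,-0.203,0.11,-0.96],[0.18,-0.234,0.11,-1.08],[0.204,-0.265,0.11,-1.2]]], "claw": 0, "grip_force": 30}}

```text
clock: 0.93
position: [0.4118, 0.2696, 0.3631]
ee_rot: [0.708, 0.706, -0.0, -0.0]
contact_force: [1.1, 0.7, 0.3]
finger_gap: -0.0
gripper_force: 0.0
```

Call:
{"op": "move_arm", "data": {"rows": [[[0.023,-0.03,0,0],[0.046,-0.06,0,0],[0.069,-0.09,0,0],[0.092,-0.12,0,0],[0.115,-0.15,0,0],[0.138,-0.18,0,0],[0.161,-0.211,0,0],[0.184,-0.241,0,0],[0.184,-0.241,-0.04,0],[0.184,-0.241,-0.08,0]]]}}

```text
clock: 1.77
position: [0.5983, 0.0279, 0.2838]
ee_rot: [0.708, 0.707, 0.002, 0.002]
contact_force: [0.4, 0.6, -0.6]
finger_gap: -0.0003
gripper_force: 0.0
```

Call:
{"op": "move_arm", "data": {"rows": [[[0,0,-0.03,0],[0,0,-0.056,0],[0,0.015,-0.056,0],[0,0.03,-0.056,0],[0,0.045,-0.056,0],[0,0.055,-0.056,0],[0,0.065,-0.056,0],[0,0.075,-0.056,0],[0,0.085,-0.056,0],[0,0.095,-0.056,0]]]}}

```text
clock: 2.6
position: [0.5964, 0.121, 0.232]
ee_rot: [0.706, 0.708, -0.002, 0.005]
contact_force: [-7.2, -14.4, 31.6]
finger_gap: 0.0003
gripper_force: 4.1
```

Call:
{"op": "move_arm", "data": {"rows": [[[0,-0.01,0.002,0],[0,-0.015,0.01,0],[0,-0.015,0.018,0],[0,-0.015,0.018,0],[0,-0.008,0.018,0],[0,0,0.018,0],[0,0.005,0.018,0],[0,0.01,0.018,0],[0,0.015,0.018,0],[0,0.02,0.018,0]]]}}

```text
clock: 3.43
position: [0.5956, 0.1447, 0.2457]
ee_rot: [0.706, 0.708, -0.001, 0.002]
contact_force: [-0.6, -5.5, 4.7]
finger_gap: 0.0001
gripper_force: 2.7
```

```bash
python3 - <<'E'
from h import *
im=cv2.cvtColor(bot.capture("scene"),cv2.COLOR_RGB2BGR)
t=cv2.cvtColor(bot.capture("top"),cv2.COLOR_RGB2BGR)
cv2.imwrite("pics/push.png",np.hstack([crop(im,270,80,130,190,3),crop(t,160,160,130,190,3)]))
E
```

```text
(no output)
```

View pics/push.png

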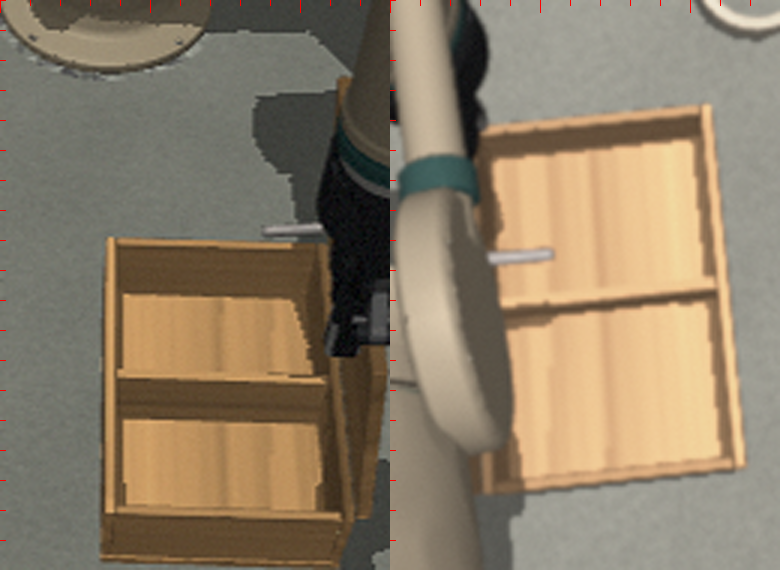

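The lid is now about upright, the gripper is pushing its inner face with about 5 N, and the peg is clear. I'll keep pushing.

Call:
{"op": "move_arm", "data": {"rows": [[[0,0.005,0,0],[0,0.01,0,0],[0,0.015,0,0],[0,0.02,0,0],[0,0.025,0,0],[0,0.03,0,0],[0,0.035,0,0],[0,0.04,0,0],[0,0.045,0,0],[0,0.05,0,0]]]}}

```text
clock: 4.37
position: [0.5951, 0.195, 0.2438]
ee_rot: [0.706, 0.708, -0.001, 0.0]
contact_force: [1.4, -4.5, -2.3]
finger_gap: -0.0
gripper_force: 2.4
```

Call:
{"op": "move_arm", "data": {"rows": [[[0,0.001,0,0],[0,0.002,0,0],[0,0.003,0,0],[0,0.004,0,0],[0,0.005,0,0],[0,0.006,0,0],[0,0.007,0,0],[0,0.008,0,0],[0,0.008,0,0],[0,0.008,0,0]]]}}

```text
clock: 5.2
position: [0.5945, 0.203, 0.2442]
ee_rot: [0.706, 0.708, -0.001, -0.001]
contact_force: [0.1, -4.8, -1.7]
finger_gap: -0.0
gripper_force: 2.1
```

Not at the stop yet (still about 5 N); continue gently.

Call:
{"op": "move_arm", "data": {"rows": [[[0,0.001,0,0],[0,0.002,0,0],[0,0.003,0,0],[0,0.004,0,0],[0,0.005,0,0],[0,0.006,0,0],[0,0.006,0,0],[0,0.006,0,0],[0,0.006,0,0],[0,0.006,0,0]]]}}

```text
clock: 6.03
position: [0.5945, 0.2046, 0.2445]
ee_rot: [0.707, 0.708, -0.005, 0.002]
contact_force: [-0.1, -14.3, -1.7]
finger_gap: 0.0001
gripper_force: 6.8
```

The force rose to 14 N and the motion stalled, so the lid is at its stop. I'll back off and go to the scraper.

Call:
{"op": "move_arm", "data": {"rows": [[[0,-0.03,0,0],[0,-0.06,0.02,-0.1],[0,-0.09,0.045,-0.22],[0,-0.125,0.06,-0.34],[-0.01,-0.16,0.075,-0.46],[-0.025,-0.195,0.075,-0.58],[-0.04,-0.23,0.075,-0.7],[-0.055,-0.265,0.075,-0.82],[-0.07,-0.3,0.075,-0.94],[-0.08,-0.337,0.075,-1.06]]]}}

```text
clock: 6.87
position: [0.5146, -0.1269, 0.3211]
ee_rot: [0.968, 0.251, 0.002, -0.001]
contact_force: [0.7, -0.2, -0.3]
finger_gap: 0.0003
gripper_force: 0.0
```

Call:
{"op": "move_arm", "data": {"rows": [[[-0.007,-0.035,0,-0.12],[-0.014,-0.07,0,-0.24],[-0.02,-0.105,0,-0.36],[-0.024,-0.14,0,-0.36],[-0.027,-0.165,0,-0.36],[-0.027,-0.165,0,-0.36],[-0.027,-0.165,0,-0.36],[-0.027,-0.165,0,-0.36],[-0.027,-0.165,0,-0.36],[-0.027,-0.165,0,-0.36]]], "claw": 0.055}}

```text
clock: 7.7
position: [0.4888, -0.2911, 0.3206]
ee_rot: [0.997, 0.077, 0.001, -0.0]
contact_force: [0.5, -0.2, -0.3]
finger_gap: 0.0548
gripper_force: 0.0
```

```bash
python3 - <<'E'
from h import *
s=bot.get_state();print(s["position"],s["ee_rot"],s["finger_gap"])
im=cv2.cvtColor(bot.capture("scene"),cv2.COLOR_RGB2BGR)
t=cv2.cvtColor(bot.capture("top"),cv2.COLOR_RGB2BGR)
cv2.imwrite("pics/open.png",np.hstack([crop(im,290,110,120,150,3),crop(t,160,170,130,150,3)]))
E
```

```text
[ 0.48882497 -0.29106933  0.3206271 ] [ 9.97013423e-01  7.72262988e-02  5.05369374e-04 -2.79459315e-04] 0.054798804491545755
```

View pics/open.png

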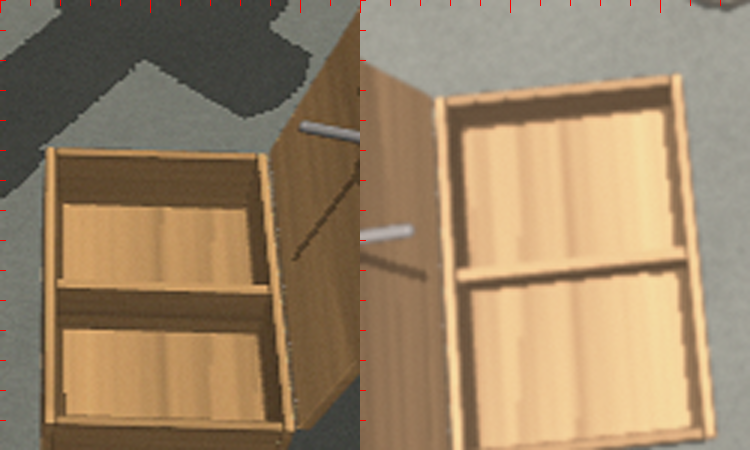

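The lid now leans back past upright. The peg tip is at scene (390.3,152.3) and top (177.3,246.3). I'll triangulate it and descend on the scraper.

```bash
python3 -c "
from h import *
print(tri((390.3,152.3),(177.3,246.3)))
print(px('scene',np.array([.507,.16,.253])),px('top',np.array([.507,.16,.253])))"
```

```text
(array([0.5075, 0.1608, 0.2534]), 0.0009)
[389.6 152.3] [177.6 246.6]
```

Call:
{"op": "move_arm", "data": {"rows": [[[-0.001,-0.002,-0.04,0],[-0.001,-0.002,-0.08,0],[-0.001,-0.002,-0.11,0],[-0.001,-0.002,-0.13,0],[-0.001,-0.002,-0.145,0],[-0.001,-0.002,-0.16,0],[-0.001,-0.002,-0.175,0],[-0.001,-0.002,-0.188,0],[-0.001,-0.002,-0.198,0],[-0.001,-0.002,-0.2,0]]]}}

```text
clock: 8.63
position: [0.4866, -0.2935, 0.1187]
ee_rot: [0.997, 0.077, -0.001, -0.001]
contact_force: [-0.2, 0.1, 0.5]
finger_gap: 0.0551
gripper_force: 0.0
```

Peg tip is at (0.5075, 0.1608, 0.2534), which confirms the lid is at 1.8 rad. No contact on the way down; close the fingers.

Call:
{"op": "move_arm", "data": {"rows": [[[0,0,0,0],[0,0,0,0],[0,0,0,0],[0,0,0,0],[0,0,0,0],[0,0,0,0],[0,0,0,0],[0,0,0,0],[0,0,0,0],[0,0,0,0]]], "claw": 0, "grip_force": 40}}

```text
clock: 9.47
position: [0.4877, -0.2949, 0.121]
ee_rot: [0.997, 0.076, 0.001, 0.0]
contact_force: [0.3, 0.2, 5.7]
finger_gap: 0.0295
gripper_force: 41.5
```

Call:
{"op": "move_arm", "data": {"rows": [[[0,0,0.01,0],[0,0,0.02,0],[0,0,0.03,0],[0,0,0.04,0],[0,0,0.055,0],[0,0,0.07,0],[0,0,0.085,0],[0,0,0.1,0],[0,0,0.112,0],[0,0,0.112,0]]]}}

```text
clock: 10.3
position: [0.4885, -0.2957, 0.236]
ee_rot: [0.997, 0.076, 0.002, 0.002]
contact_force: [0.6, -0.2, -1.4]
finger_gap: 0.0294
gripper_force: 41.0
```

Call:
{"op": "move_arm", "data": {"rows": [[[0,0.015,0,0.12],[0.002,0.04,0,0.24],[0.004,0.07,0,0.36],[0.006,0.1,0,0.48],[0.008,0.13,0,0.6],[0.01,0.165,0,0.72],[0.012,0.2,0,0.84],[0.014,0.235,0,0.96],[0.016,0.27,0,1.08],[0.018,0.3,0,1.2]]]}}

```text
clock: 11.13
position: [0.5045, 0.0076, 0.2321]
ee_rot: [0.778, 0.628, -0.0, -0.0]
contact_force: [-0.0, 0.5, -0.3]
finger_gap: 0.0295
gripper_force: 41.0
```

Call:
{"op": "move_arm", "data": {"rows": [[[0,0.03,0,0.12],[0.001,0.055,0,0.22],[0.001,0.075,0,0.22],[0.001,0.09,0,0.22],[0.001,0.095,0,0.22],[0.001,0.095,0,0.22],[0.001,0.095,0,0.22],[0.001,0.095,0,0.22],[0.001,0.095,0,0.22],[0.001,0.095,0,0.22]]]}}

```text
clock: 11.97
position: [0.5064, 0.0994, 0.2323]
ee_rot: [0.707, 0.707, -0.0, 0.0]
contact_force: [0.0, -0.4, -0.9]
finger_gap: 0.0294
gripper_force: 41.0
```

```bash
python3 - <<'E'
from h import *
s=bot.get_state();print(s["position"],s["ee_rot"],s["finger_gap"],s["contact_force"])
im=cv2.cvtColor(bot.capture("scene"),cv2.COLOR_RGB2BGR)
t=cv2.cvtColor(bot.capture("top"),cv2.COLOR_RGB2BGR)
cv2.imwrite("pics/pre.png",np.hstack([crop(im,340,100,80,110,5),crop(t,160,200,70,110,5)]))
E
```

```text
[0.50637185 0.09941599 0.23232435] [ 7.06896849e-01  7.07316635e-01 -8.06864176e-05  1.24170008e-04] 0.02941927238858691 [ 0.04715293 -0.40670052 -0.86639159]
```

View pics/pre.png

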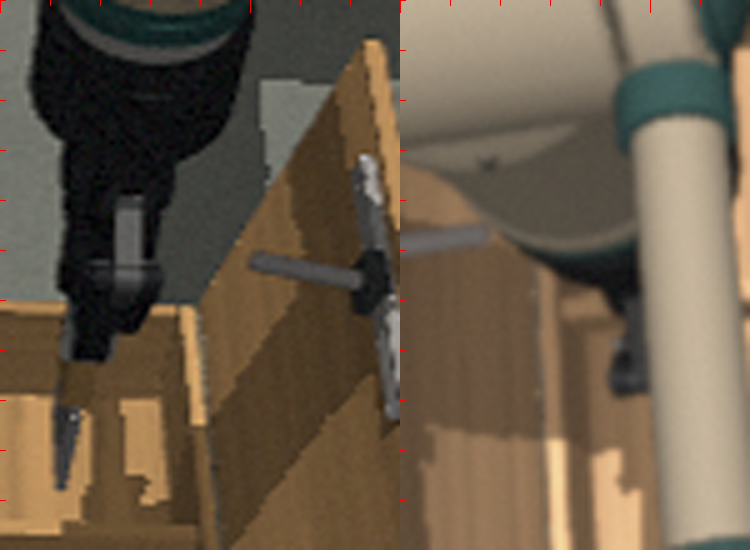

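```bash
python3 -c "
from h import *
for P in [(.5285,.0994,.121),(.4845,.0994,.121),(.5285,.0994,.116),(.5285,.1044,.121),(.5225,.0994,.169)]: print(P,(px('scene',np.array(P))-[340,100])*5)"
```

```text
(0.5285, 0.0994, 0.121) [ 56.  496.5]
(0.4845, 0.0994, 0.121) [ 51.5 417. ]
(0.5285, 0.0994, 0.116) [ 54.5 503. ]
(0.5285, 0.1044, 0.121) [ 67.5 497. ]
(0.5225, 0.0994, 0.169) [ 69.5 418. ]
```

Call:
{"op": "move_arm", "data": {"rows": [[[0.001,0.01,-0.002,0],[0.001,0.02,-0.002,0],[0.001,0.03,-0.002,0],[0.001,0.04,-0.002,0],[0.001,0.047,-0.002,0],[0.001,0.052,-0.002,0],[0.001,0.056,-0.002,0],[0.001,0.06,-0.002,0],[0.001,0.063,-0.002,0],[0.001,0.066,-0.002,0]]]}}

```text
clock: 12.9
position: [0.5073, 0.1666, 0.2303]
ee_rot: [0.706, 0.708, -0.0, 0.0]
contact_force: [-0.7, 0.9, -1.3]
finger_gap: 0.0299
gripper_force: 41.0
```

Call:
{"op": "move_arm", "data": {"rows": [[[0,0.002,0,0],[0,0.004,0,0],[0,0.006,0,0],[0,0.007,0,0],[0,0.007,-0.001,0],[0,0.007,-0.002,0],[0,0.007,-0.003,0],[0,0.007,-0.004,0],[0,0.007,-0.004,0],[0,0.007,-0.004,0]]]}}

```text
clock: 13.73
position: [0.5073, 0.1733, 0.2262]
ee_rot: [0.706, 0.708, -0.0, -0.0]
contact_force: [0.3, 0.7, -0.8]
finger_gap: 0.0293
gripper_force: 41.0
```

```bash
python3 - <<'E'
from h import *
s=bot.get_state();print(s["position"],s["contact_force"])
im=cv2.cvtColor(bot.capture("scene"),cv2.COLOR_RGB2BGR)
cv2.imwrite("pics/in.png",crop(im,345,90,90,110,5))
E
```

```text
[0.50727239 0.17327821 0.22622438] [ 0.30887103  0.72627976 -0.75618397]
```

View pics/in.png

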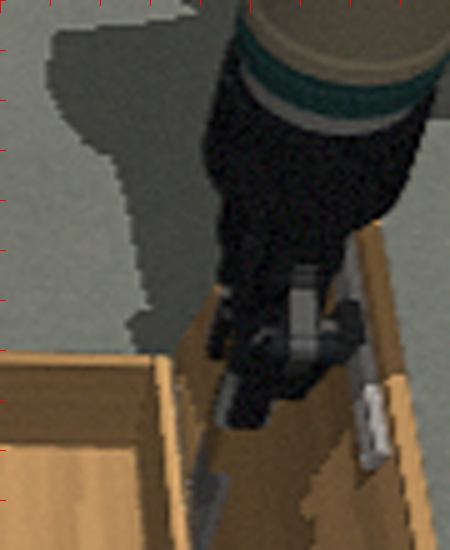

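The gripper holds the scraper at the peg and hides the eye. The forces are near zero, so the peg has passed through the hole. I'll lower until it takes the load.

Call:
{"op": "move_arm", "data": {"rows": [[[0,0,-0.0005,0],[0,0,-0.001,0],[0,0,-0.0015,0],[0,0,-0.002,0],[0,0,-0.0025,0],[0,0,-0.003,0],[0,0,-0.003,0],[0,0,-0.003,0],[0,0,-0.003,0],[0,0,-0.003,0]]]}}

```text
clock: 14.62
position: [0.5077, 0.1732, 0.2248]
ee_rot: [0.706, 0.708, 0.001, 0.001]
contact_force: [-1.6, -1.8, 6.8]
finger_gap: 0.0295
gripper_force: 42.1
```

Call:
{"op": "move_arm", "data": {"rows": [[[0,0,0.0005,0],[0,0,0.001,0],[0,0,0.001,0],[0,0,0.001,0],[0,0,0.001,0],[0,0,0.001,0],[0,0,0.001,0],[0,0,0.001,0],[0,0,0.001,0],[0,0,0.001,0]]], "grip_force": 20}}

```text
clock: 15.45
position: [0.5076, 0.1732, 0.225]
ee_rot: [0.706, 0.708, 0.0, 0.0]
contact_force: [-0.9, -0.6, 6.9]
finger_gap: 0.0295
gripper_force: 41.6
```

Call:
{"op": "move_arm", "data": {"rows": [[[0,0,0,0],[0,0,0,0],[0,0,0,0],[0,0,0,0],[0,0,0,0],[0,0,0,0],[0,0,0,0],[0,0,0,0],[0,0,0,0],[0,0,0,0]]], "claw": 0.046}}

```text
clock: 16.28
position: [0.5073, 0.1734, 0.2243]
ee_rot: [0.706, 0.708, 0.0, 0.0]
contact_force: [-0.5, -0.1, 0.9]
finger_gap: 0.0463
gripper_force: 0.0
```

Released; rise straight up, slowly at first, then move away in front of the case.

Call:
{"op": "move_arm", "data": {"rows": [[[0,0,0.003,0],[0,0,0.007,0],[0,0,0.013,0],[0,0,0.02,0],[0,0,0.028,0],[0,0,0.038,0],[0,0,0.05,0],[0,0,0.065,0],[0,0,0.085,0],[0,0,0.11,0]]]}}

```text
clock: 17.12
position: [0.5066, 0.1732, 0.335]
ee_rot: [0.706, 0.708, -0.001, -0.0]
contact_force: [0.1, 0.1, 0.5]
finger_gap: 0.0458
gripper_force: 0.0
```

Call:
{"op": "move_arm", "data": {"rows": [[[0,-0.02,0.02,0],[-0.01,-0.06,0.04,0],[-0.02,-0.1,0.05,0],[-0.04,-0.13,0.05,0],[-0.06,-0.16,0.05,0],[-0.08,-0.19,0.05,0],[-0.1,-0.22,0.05,0],[-0.12,-0.25,0.05,0],[-0.13,-0.28,0.05,0],[-0.13,-0.3,0.05,0]]]}}

```text
clock: 17.95
position: [0.3749, -0.1285, 0.3859]
ee_rot: [0.707, 0.707, -0.0, 0.001]
contact_force: [0.0, 0.8, -0.1]
finger_gap: 0.0461
gripper_force: 0.0
```

Call:
{"op": "move_arm", "data": {"rows": [[[0,0,0,0],[0,0,0,0],[0,0,0,0],[0,0,0,0],[0,0,0,0],[0,0,0,0],[0,0,0,0],[0,0,0,0],[0,0,0,0],[0,0,0,0]]]}}

```text
clock: 18.78
position: [0.3773, -0.1265, 0.3843]
ee_rot: [0.706, 0.708, 0.0, -0.0]
contact_force: [0.1, -0.4, -0.4]
finger_gap: 0.0461
gripper_force: 0.0
```

```bash
python3 - <<'E'
from h import *
im=cv2.cvtColor(bot.capture("scene"),cv2.COLOR_RGB2BGR)
im2=cv2.cvtColor(bot.capture("top"),cv2.COLOR_RGB2BGR)
a=crop(im,340,110,80,110,5);b=crop(im2,140,200,70,110,5)
cv2.imwrite("pics/hang.png",np.hstack([a,b]))
cv2.imwrite("pics/sc1.png",im)
print(bot.get_state()["position"])
E
```

```text
[ 0.3773144  -0.12659567  0.38429469]
```

View pics/hang.png

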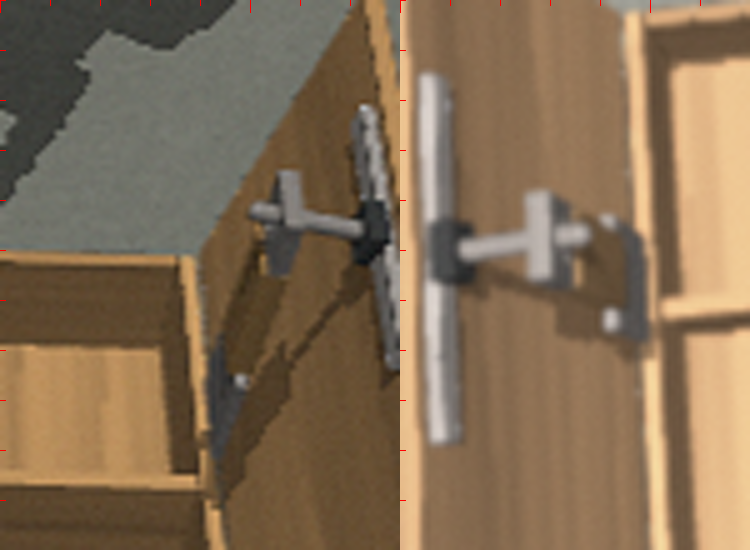

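The scraper hangs by its eye on the peg, midway along it and clear of the clamp, and the lid is open. I'll wait and compare frames for sway and sliding.

Call:
{"op": "move_arm", "data": {"rows": [[[0,0,0,0],[0,0,0,0],[0,0,0,0],[0,0,0,0],[0,0,0,0],[0,0,0,0],[0,0,0,0],[0,0,0,0],[0,0,0,0],[0,0,0,0]]]}}

```text
clock: 19.72
position: [0.3773, -0.1266, 0.3843]
ee_rot: [0.706, 0.708, 0.0, 0.0]
contact_force: [0.2, 0.9, -0.1]
finger_gap: 0.046
gripper_force: 0.0
```

Call:
{"op": "move_arm", "data": {"rows": [[[0,0,0,0],[0,0,0,0],[0,0,0,0],[0,0,0,0],[0,0,0,0],[0,0,0,0],[0,0,0,0],[0,0,0,0],[0,0,0,0],[0,0,0,0]]]}}

```text
clock: 20.55
position: [0.3773, -0.1266, 0.3843]
ee_rot: [0.706, 0.708, 0.0, 0.0]
contact_force: [0.3, -0.8, 0.9]
finger_gap: 0.0458
gripper_force: 0.0
```

Call:
{"op": "move_arm", "data": {"rows": [[[0,0,0,0],[0,0,0,0],[0,0,0,0],[0,0,0,0],[0,0,0,0],[0,0,0,0],[0,0,0,0],[0,0,0,0],[0,0,0,0],[0,0,0,0]]]}}

```text
clock: 21.38
position: [0.3773, -0.1266, 0.3843]
ee_rot: [0.706, 0.708, 0.0, 0.0]
contact_force: [-0.8, 0.1, 0.3]
finger_gap: 0.046
gripper_force: 0.0
```

```bash
python3 - <<'E'
from h import *
o=cv2.imread("pics/sc1.png")[110:220,375:420];fr=[o]
for i in range(12): fr.append(cv2.cvtColor(bot.capture("scene"),cv2.COLOR_RGB2BGR)[110:220,375:420])
print([int((cv2.absdiff(f,fr[-1]).max(2)>30).sum()) for f in fr])
im=cv2.cvtColor(bot.capture("scene"),cv2.COLOR_RGB2BGR);cv2.imwrite("pics/fin.png",im)
E
```

```text
[1, 0, 0, 0, 0, 0, 0, 0, 0, 0, 0, 0, 0]
```

View pics/fin.png

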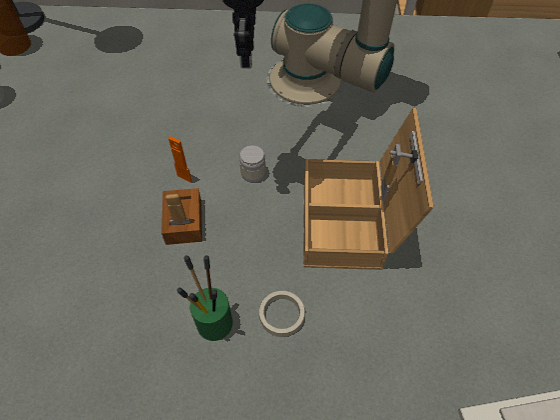

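The final view shows the lid fully open, the scraper still on the peg at (402,155), and the spatula, can, tape, jar and orange copy where they were. I'll hand it in.

```bash
python3 -c "
from plant import bot
print(bot.close_job())"
```

```text
the job is handed in; nothing more can be done
None
```

The lid is back against its stop, the scraper hangs still by its eye on the peg, the other objects look unmoved, and the job was handed in at about 22 s; no verdict came back.

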